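# Bring a tray of loose joint balls and nuts to the engine on the crank-wound slide table

### The job

Carry the yellow tray level to the slide table, spilling none of its loose balls and nuts, and set it down (do not drop it) flat inside the plate's raised edge. Then fit the loose crank fully down over the square shaft end, wind the table fully home, and leave the crank on the shaft. Leave the red distributor cap and the screwdriver where they are.

Things in the scene. Friction and masses are not known exactly. Their poses are not given: they have to be found in the camera images.
- tray: Open yellow steel parts tray, 150 (its x) x 100 (its y) x 22 mm high, walls and floor 4 mm, loose balls and nuts inside. A fixed black carrying bar (12 mm wide in y, 14 mm high) runs along its x axis over the middle, 71 to 85 mm above the underside (bar centre 78 mm up), on a 6 x 14 mm post at each end. About 0.4 kg plus contents (weight varies). Origin: centre of the underside; z up.
- ball0_center (a point): Centre of a loose steel ball, 22 mm across, that rolls freely in the tray
- ball1_center (a point): Centre of a loose steel ball, 22 mm across, that rolls freely in the tray
- ball2_center (a point): Centre of a loose steel ball, 22 mm across, that rolls freely in the tray
- nut0: Loose brass hexagon nut in the tray, 24 mm across flats, 13 mm high; origin at the centre of its underside
- nut1: Loose brass hexagon nut in the tray, 24 mm across flats, 13 mm high; origin at the centre of its underside
- unit: Fixed slide table bed, grey, 160 (x) x 270 mm (y, from -170 to +100), with a grey gearbox (75 x 62 mm, top 72 mm up) centred at its y = +125 mm. The carriage slides along y. Origin on the bench; z up.
- carriage_mid (a point): Centre of the top face of the sliding aluminium carriage plate, 33 mm above the bench; axes as the unit's. The plate is 190 (x) x 136 mm (y) with a blue raised edge 4 mm thick and 6 mm high all round, leaving a bay 182 x 128 mm for the tray, whose long side goes along x.
- carriage (a joint): How far (m) the carriage stands from fully home: 0 is home against its end stop (at the unit's -y end, by the red end plate and the cylinder head), it grows towards the gearbox, at most 0.05. It starts about 0.030 to 0.048 out. One full turn of the shaft moves it 25 mm; clockwise seen from above winds it home. It is geared so that pushing it by hand does not move it; the shaft takes about 0.12 N m to turn.
- shaft_foot (a point): Foot of the upright square shaft end, on its axis, on the flat top of a 42 mm round collar on the gearbox, 85 mm above the bench. The steel shaft is 15 mm square and stands 20 mm above this point (the top 4 mm narrowed to 11 mm square). Axes as the unit's: the angle at which the shaft's square stands is different every time and NOT reported here; feel for it.
- crank: Loose steel crank, about 0.29 kg, lying on the bench the way it is used, handle up. Square hub 28 x 28 mm, 38 mm high, with a 18 mm square socket 22 mm deep in its underside, sides parallel to its x and y; so it goes over the 15 mm shaft at any of four quarter turns, within about 13 degrees, and then its underside rests on the collar. Arm along +x, 16 mm wide, 12 mm high, level with the underside. Origin: on the hub's axis at the underside; z up.
- knob (a point): On the axis of the crank's red upright handle, 60 mm from the hub's axis, 58 mm above the crank's underside: a good height to grip. The handle is 18 mm thick, from 13 to 74 mm above the underside, and spins freely on the crank, so that it can be held while the crank goes round.
- cap: Red distributor cap, 100 mm across, about 84 mm high, a bystander; origin at the centre of its underside
- screwdriver: Screwdriver lying along its x, a bystander; origin at its underside
Mind the look-alikes: they are no part of the job. Several things look just like the crank: the one meant starts nearest to the robot's base.

How it is judged:
On the way, in this order (a step that is already met when the one before it is completed fails the run):
1. the tray stands flat inside the carriage's raised edge, let go, with all balls and nuts in it (x of tray in the frame of carriage_mid between -0.03 and 0.03 m and y of tray in the frame of carriage_mid between -0.03 and 0.03 m and z of tray in the frame of carriage_mid below 0.003 m and angle between tray's own z axis and vertical below 0.04 rad and contact force between the fingers and tray below 0.1 N and x of ball0_center in the frame of tray between -0.075 and 0.075 m and y of ball0_center in the frame of tray between -0.05 and 0.05 m and z of ball0_center in the frame of tray between -0.003 and 0.03 m and x of ball1_center in the frame of tray between -0.075 and 0.075 m and y of ball1_center in the frame of tray between -0.05 and 0.05 m and z of ball1_center in the frame of tray between -0.003 and 0.03 m and x of ball2_center in the frame of tray between -0.075 and 0.075 m and y of ball2_center in the frame of tray between -0.05 and 0.05 m and z of ball2_center in the frame of tray between -0.003 and 0.03 m and x of nut0 in the frame of tray between -0.075 and 0.075 m and y of nut0 in the frame of tray between -0.05 and 0.05 m and z of nut0 in the frame of tray between -0.003 and 0.03 m and x of nut1 in the frame of tray between -0.075 and 0.075 m and y of nut1 in the frame of tray between -0.05 and 0.05 m and z of nut1 in the frame of tray between -0.003 and 0.03 m), for 0.3 s.
2. the crank is fully down on the square shaft (horizontal distance between crank and shaft_foot below 0.004 m and z of crank in the frame of shaft_foot below 0.004 m and angle between crank's own z axis and vertical below 0.12 rad), for 0.2 s.
3. the carriage is wound fully home, crank on the shaft (all of step 2 and value of joint carriage below 0.0025 m), for 0.2 s.
At the end, for the whole second after the job is handed in: Tray flat on the carriage inside the raised edge (within 30 mm of its middle, 3 mm of the plate), released, at rest, all balls and nuts in it; crank down on the shaft (within 4 mm of collar and axis); carriage within 2.5 mm of home; cap and screwdriver within 30 mm of where they were (all of step 1 and all of step 3 and linear speed of tray below 0.02 m/s and linear speed of crank below 0.03 m/s); the robot touches nothing.
It fails at once if the tray is tipped by more than 17 degrees (angle between tray's own z axis and vertical above 0.3 rad).
It fails at once if a ball or nut leaves the tray (not ((x of ball0_center in the frame of tray between -0.075 and 0.075 m and y of ball0_center in the frame of tray between -0.05 and 0.05 m and z of ball0_center in the frame of tray between -0.003 and 0.03 m) and (x of ball1_center in the frame of tray between -0.075 and 0.075 m and y of ball1_center in the frame of tray between -0.05 and 0.05 m and z of ball1_center in the frame of tray between -0.003 and 0.03 m) and (x of ball2_center in the frame of tray between -0.075 and 0.075 m and y of ball2_center in the frame of tray between -0.05 and 0.05 m and z of ball2_center in the frame of tray between -0.003 and 0.03 m) and (x of nut0 in the frame of tray between -0.075 and 0.075 m and y of nut0 in the frame of tray between -0.05 and 0.05 m and z of nut0 in the frame of tray between -0.003 and 0.03 m) and (x of nut1 in the frame of tray between -0.075 and 0.075 m and y of nut1 in the frame of tray between -0.05 and 0.05 m and z of nut1 in the frame of tray between -0.003 and 0.03 m))).
It fails at once if the tray is dropped onto the slide table: let go more than 10 mm above the plate (contact force between each of the arm, the fingers and tray below 0.05 N and z of tray in the frame of carriage_mid above 0.01 m and horizontal distance between tray and carriage_mid below 0.08 m).
It fails at once if the cap or the screwdriver is moved by more than 30 mm (distance of any of cap, screwdriver from where it was at the start of the episode above 0.03 m).
It also fails if it takes over 72 s, if anything falls off the work surface, if the arm or the gripper's body presses on something with over 40 N, if the wrist force passes 120 N, or if a joint passes its speed limit or range.

### The arm

A 6-joint arm with a two-finger parallel gripper is mounted at the origin on the work surface. World frame = base frame: x ahead of the robot, y to its left, z up, the work surface at z = 0. Lengths are in m, angles in rad, forces in N, time in s.
With the tool pointing down it reaches from about 0.25 to 0.725 m from the base axis. Payload 4 kg.
Tool frame: the origin (TCP) lies between the finger pads; the fingertips stand 19 mm ahead of it and the grasp point (between the pads) is the TCP; z points along the fingers, x is the direction in which the jaws open and shut, and the axes are right-handed (so a half turn about z gives the same grasp; the last joint's range is limited). The gripper opens to 85 mm and grips with 20 to 120 N. Pads are 22 mm wide; open, the fingers measure 114 mm over their backs; the gripper's body (76 mm by 85 mm) begins 54 mm behind the grasp point. The pads swing forward as they close: fully open they stand 13 mm farther back than shut.
Start: joints at [-1.19, 0.241, 0.005, 1.335, 0, 1.571], TCP at [0.186, -0.464, 0.25] pointing down, gripper open.
Joint ranges: [-2.72, 2.72], [-1.05, 1.87], [-1.09, 1.28], [-1.99, 2.15], [-1.42, 1.44], [-3.14, 3.14]. Speed limits (rad/s): [2.79, 2.79, 3.14, 3.14, 3.14, 3.14].

### API

Orientations are given as a unit quaternion [w, x, y, z].
In Python, from bench import env gives the robot as it stands.
- The arm moves only by the shell command python3 -m pendant 'ROWS' [FORCE]. ROWS is JSON, a list of rows, each an object with "fingers": the opening, from -1 (shut) to 1 (fully open); "travel": the shift along the tool's x, y, z in m, a list of three; "rot": the turn, a rotation vector about the tool's x, y, z in degrees, a list of three. A call has 1 to 10 rows; each row is the pose to reach, as a shift and turn from the pose commanded when the call began, along the tool's axes at that moment; what a row does not reach only later rows make up. A row lasts 1/8 s, in which the tool goes at most 62.5 mm and 10.7 degrees, less where a joint would pass 70% of its speed; a pose out of reach is approached as far as the arm can. A call with a gripper value outside its range is refused whole. The fingers move at their own pace and stop on an object; FORCE is the grip in N (left out, the last holds). Time passes only in rows, so rows that repeat a pose let the fingers close. It gives the time, the measured TCP pose, the force and the opening at its end, in the units of the state.
- env.read_state(): the state, without advancing time (a new reading comes with each control period).
- env.snapshot(name): name is "side" or "top"; returns a dict with "frame" (420x560x3 uint8, red, green, blue), "mtx" (3x3 intrinsics, pixels), "rvec" (rotation vector, rad) and "tvec" (3), from world to camera coordinates, as OpenCV has them. Camera axes: x right, y down, z forward; pixel columns grow to the right and rows downward; lengths in m; the calibration is good to about 2 mm. A picture is of the moment at which its call begins. There is no depth.
- env.finish_job(): hands the job in, once; it reports no verdict.
The state is a dict: "time": time; "qpos": joint angles; "dq": joint speeds; "tau": joint torques, N m; "tcp_pos": TCP position; "eef_rot": TCP orientation; "contact_force": force on the tool from outside, world axes, zero at the start; "ft_torque": the same for the moment, N m; "width": finger opening in m.
Only numpy, scipy, OpenCV 4.12 (cv2) and the standard library are available. Lean on these libraries where they do the work, as an engineer would, in place of code of your own. Each camera call takes 0.05 s, during which the arm holds its last target. There are 200 camera calls.

## Working session

There is one attempt and no reset: what is moved stays moved. The work goes in short steps, Python scripts to look and compute and a shell command to move; the robot and the scene stay as the last step left them, time stands still between calls to the robot, and variables do not carry over. Pictures are saved under pics/ and viewed, about 8 in all and at most 12, crops included, and the job is handed in when it is done.

```bash
mkdir -p pics; cat > h.py <<'E'
import numpy as np, cv2
from bench import env
def snap(n,f=None):
    s=env.snapshot(n); im=s["frame"][:,:,::-1].copy()
    if f: cv2.imwrite("pics/"+f,im)
    return s,im
def ray(s,uv,z):
    R=cv2.Rodrigues(np.array(s["rvec"],float))[0]; t=np.array(s["tvec"],float).ravel()
    K=np.array(s["mtx"]); c=-R.T@t
    d=R.T@np.linalg.inv(K)@np.array([uv[0],uv[1],1.0])
    return c+d*(z-c[2])/d[2]
def proj(s,p):
    return cv2.projectPoints(np.array(p,float).reshape(-1,3),np.array(s["rvec"],float),np.array(s["tvec"],float),np.array(s["mtx"]),None)[0].reshape(-1,2)
E
python3 - <<'E'
from h import *
s,a=snap("top","top0.png"); s2,b=snap("side","side0.png")
np.savez("c.npz",**{k+n:np.array(x[k]) for n,x in(("t",s),("s",s2)) for k in("mtx","rvec","tvec")})
for x in(s,s2):
    R=cv2.Rodrigues(np.array(x["rvec"],float))[0]; print(-R.T@np.array(x["tvec"]).ravel(), R.round(2).tolist(), x["mtx"][0][0])
print(env.read_state())
E
```

```text
[0.51831824 0.06966568 1.00459059] [[-0.02, -1.0, -0.01], [-0.99, 0.02, -0.12], [0.12, 0.01, -0.99]] 451.6920472339362
[0.27311908 0.68064887 0.89502183] [[-0.87, -0.5, 0.01], [-0.4, 0.67, -0.62], [0.31, -0.54, -0.78]] 456.94774272670503
{'time': 0.1, 'qpos': array([-1.19001062e+00,  2.41337481e-01,  3.86598124e-03,  1.33518745e+00,
        1.19914062e-05,  1.57080389e+00]), 'dq': array([ 1.23544965e-04, -1.69489988e-03,  2.44118490e-03, -1.72429488e-03,
       -3.64330998e-06,  2.78024738e-04]), 'tau': array([-6.34927746e-04, -3.73138547e+01,  2.53009361e+01,  1.08593606e-02,
       -1.39335609e-05,  2.04617908e-05]), 'tcp_pos': array([ 0.18563424, -0.46370074,  0.2495047 ]), 'eef_rot': array([-5.26974762e-04,  8.28143043e-01, -5.60516041e-01, -7.67902786e-04]), 'contact_force': array([-0.44403385,  0.47399036, -0.22632459]), 'ft_torque': array([ 0.0119181 , -0.05382513, -0.01991277]), 'width': 0.08530791870265253}
```

View pics/top0.png

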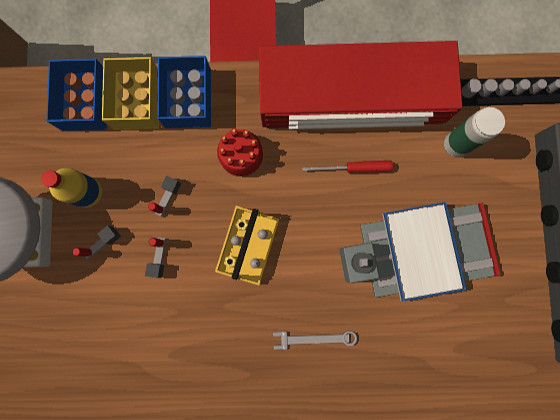

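View pics/side0.png

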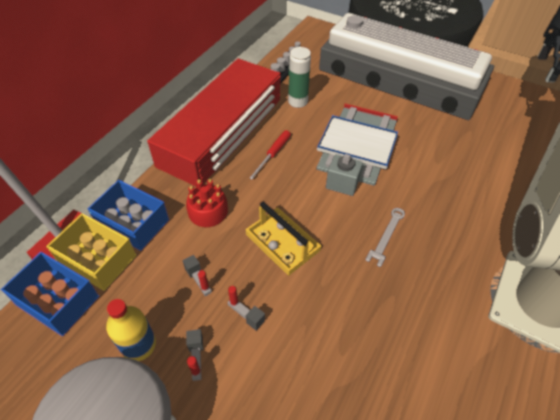

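Top view: crank look-alikes have hubs at about (172,184), (107,236) and (155,270). The tray is at (248,245), slide table plate at (425,252), shaft at (364,262), cap at (240,152) and screwdriver at (350,167). I'll measure these and check which crank is nearest the base.

```bash
cat > m.py <<'E'
from h import *
s,im=snap("top"); s2,im2=snap("side")
print("base px",proj(s,[0,0,0]))
for n,h,k in(("A",(172,184),(155,209)),("B",(107,236),(82,252)),("C",(155,270),(155,242))):
    p=ray(s,h,.038); q=ray(s,k,.074); print(n,p.round(3),q.round(3),"base dist",np.hypot(*p[:2]).round(3),"len",np.hypot(*(q-p)[:2]).round(3))
def mask(im,lo,hi,roi):
    hsv=cv2.cvtColor(im,cv2.COLOR_BGR2HSV); m=cv2.inRange(hsv,lo,hi); o=np.zeros_like(m); x0,y0,x1,y1=roi; o[y0:y1,x0:x1]=m[y0:y1,x0:x1]; return o
def big(m):
    c=max(cv2.findContours(m,0,2)[0],key=cv2.contourArea); return c,cv2.minAreaRect(c)
# plate blue edge (top 39mm)
c,r=big(mask(im,(100,90,40),(130,255,255),(370,190,480,310)))
b=cv2.boxPoints(r); P=np.array([ray(s,x,.039) for x in b]); print("plate",P.round(4).tolist(),"mid",P.mean(0).round(4),"sides",[np.linalg.norm(P[i]-P[(i+1)%4]).round(4) for i in range(3)])
# bar
m=mask(im,(0,0,0),(180,255,45),(222,200,275,285)); c,r=big(m); print("bar px",r)
b=cv2.boxPoints(r);P=np.array([ray(s,x,.085) for x in b]);print("bar",P.mean(0).round(4),"sides",[np.linalg.norm(P[i]-P[(i+1)%4]).round(4) for i in range(3)],P.round(3).tolist())
# tray rim
m=mask(im,(20,120,60),(35,255,255),(205,195,290,295)); c,r=big(m|mask(im,(0,0,0),(180,255,45),(222,200,275,285)));b=cv2.boxPoints(r);P=np.array([ray(s,x,.022) for x in b]);print("tray",P.mean(0).round(4),"sides",[np.linalg.norm(P[i]-P[(i+1)%4]).round(4) for i in range(3)],P.round(3).tolist())
def up(im,x0,y0,x1,y1,f): return cv2.resize(im[y0:y1,x0:x1],None,fx=f,fy=f,interpolation=cv2.INTER_CUBIC)
a=up(im,130,160,290,290,4);cv2.imwrite("pics/c1.png",a[:600])
a=up(im,335,215,395,305,6); d=up(im2,300,120,360,210,6); e=np.hstack([a,d]); cv2.imwrite("pics/c2.png",e)
E
python3 m.py
```

```text
base px [[321.92851271 516.30504875]]
A [0.697 0.305 0.038] [0.639 0.331 0.074] base dist 0.761 len 0.064
B [0.588 0.445 0.038] [0.553 0.482 0.074] base dist 0.737 len 0.051
C [0.513 0.34  0.038] [0.57  0.331 0.074] base dist 0.615 len 0.058
plate [[0.623, -0.1498, 0.039], [0.6485, -0.2875, 0.039], [0.4573, -0.3136, 0.039], [0.4328, -0.1792, 0.039]] mid [ 0.5404 -0.2325  0.039 ] sides [np.float64(0.14), np.float64(0.1929), np.float64(0.1366)]
bar px ((244.64259338378906, 243.7001495361328), (5.932022571563721, 72.42076110839844), 17.300525665283203)
bar [0.5624 0.1444 0.085 ] sides [np.float64(0.1468), np.float64(0.0122), np.float64(0.1467)] [[0.495, 0.173, 0.085], [0.634, 0.127, 0.085], [0.63, 0.116, 0.085], [0.491, 0.162, 0.085]]
tray [0.5635 0.1441 0.022 ] sides [np.float64(0.1571), np.float64(0.1011), np.float64(0.1563)] [[0.505, 0.216, 0.022], [0.654, 0.167, 0.022], [0.621, 0.071, 0.022], [0.473, 0.122, 0.022]]
```

View pics/c1.png

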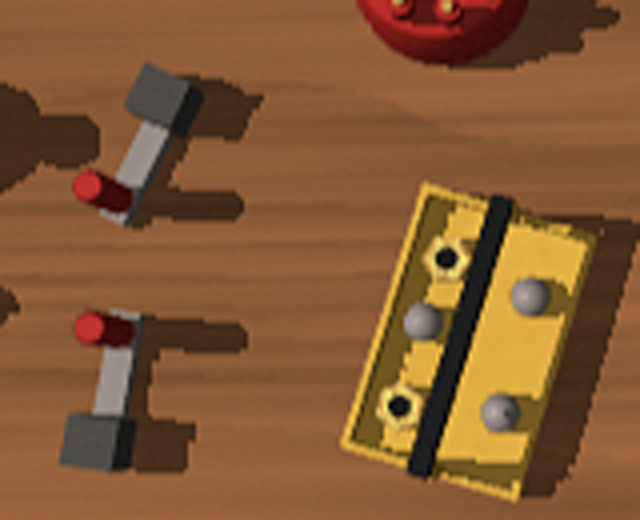

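View pics/c2.png

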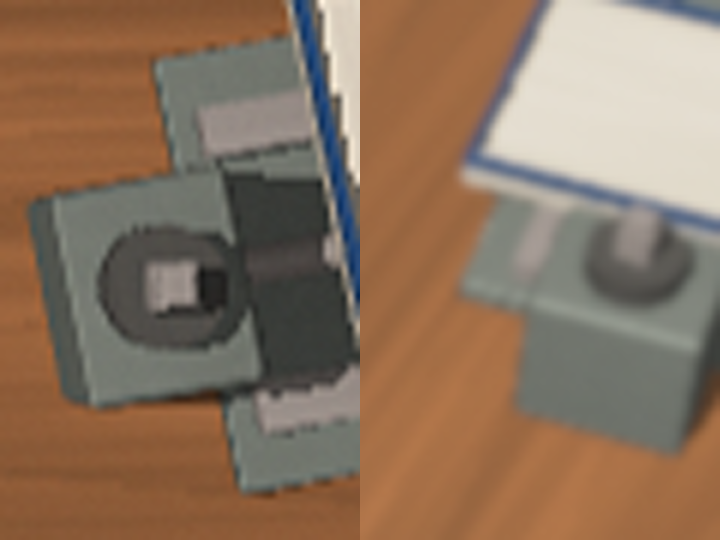

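Three cranks in the crop: A hub (172,184), B hub (107,236), C hub (154,270). C is nearest the base (0.615 m against 0.737 and 0.761), so it is the one meant. The crop confirms its square hub, its arm and its red knob at (152,242). The tray bar is clear, and the shaft square at (363,262) looks nearly aligned with the image axes.

```bash
cat > m2.py <<'E'
from h import *
s,im=snap("top"); g=cv2.cvtColor(im,cv2.COLOR_BGR2GRAY)
def up(x0,y0,x1,y1,f=8): return cv2.resize(g[y0:y1,x0:x1],None,fx=f,fy=f,interpolation=cv2.INTER_CUBIC)
def un(p,x0,y0,f=8): return (np.array(p)+.5)/f-.5+[x0,y0]
def rect(m,x0,y0,z,near):
    cs=[c for c in cv2.findContours(m,0,2)[0] if cv2.pointPolygonTest(c,near,True)>-4]
    c=max(cs,key=cv2.contourArea); r=cv2.minAreaRect(c); b=cv2.boxPoints(r)
    P=np.array([ray(s,un(x,x0,y0),z) for x in b]); d=P[1]-P[0]
    print("mid",P.mean(0).round(4),"px",un(r[0],x0,y0).round(1),"sides",np.linalg.norm(d).round(4),np.linalg.norm(P[2]-P[1]).round(4),"ang mod90",(np.degrees(np.arctan2(d[1],d[0]))%90).round(1))
u=up(345,245,385,280)
print("shaft row",g[262,350:380],"hub row",g[270,140:170],"hub col",g[255:285,152])
for t in(120,135,150): rect((u>t).astype(np.uint8),345,245,.105,(146,138))
m=((u<95)&(u>30)).astype(np.uint8)
E
python3 m2.py
```

```text
shaft row [119  75  65  72  78  79  77  77  74 107 126 135 149 147 143 144 149 100
  33  38  36  37  35  63  59  54  50  64  58  56] hub row [105 108 107 107 107 101  74  77  77  79  77  77  77  77  78  78  79  80
  78  22  25  22  21  33  53  53  52  51  49  53] hub col [ 92  95 100 104 103 100 101  95  69  59  77  78  76  79  79  77  76  76
  76  78  76  76  96 113 109 109 110 111 107 107]
mid [ 0.519  -0.0908  0.105 ] px [363.3 262.1] sides 0.0153 0.0143 ang mod90 3.7
mid [ 0.5188 -0.0912  0.105 ] px [363.6 262.2] sides 0.0123 0.0135 ang mod90 88.7Traceback (most recent call last):
  File "m2.py", line 12, in <module>
    for t in(120,135,150): rect((u>t).astype(np.uint8),345,245,.105,(146,138))
                           ~~~~^^^^^^^^^^^^^^^^^^^^^^^^^^^^^^^^^^^^^^^^^^^^^^^
  File "m2.py", line 7, in rect
    c=max(cs,key=cv2.contourArea); r=cv2.minAreaRect(c); b=cv2.boxPoints(r)
ValueError: max() iterable argument is empty
```

```bash
python3 -m pendant '[{"fingers":1,"travel":[0,0,-0.01],"rot":[0,0,-100]},{"fingers":1,"travel":[0,0,-0.01],"rot":[0,0,-100]},{"fingers":1,"travel":[0,0,-0.01],"rot":[0,0,-100]},{"fingers":1,"travel":[0,0,-0.01],"rot":[0,0,-100]},{"fingers":1,"travel":[-0.3,-0.27,-0.01],"rot":[0,0,-100]},{"fingers":1,"travel":[-0.3,-0.27,-0.01],"rot":[0,0,-100]},{"fingers":1,"travel":[-0.3,-0.27,-0.01],"rot":[0,0,-100]},{"fingers":1,"travel":[-0.3,-0.27,-0.01],"rot":[0,0,-100]},{"fingers":1,"travel":[-0.3,-0.27,-0.01],"rot":[0,0,-100]},{"fingers":1,"travel":[-0.3,-0.27,-0.01],"rot":[0,0,-100]}]' 60; python3 -c "
from h import *
print(env.read_state()['qpos'])"
```

```text
time: 1.5
tcp_pos: [0.3155, -0.1104, 0.2606]
eef_rot: [0.0, 0.961, 0.275, 0.001]
contact_force: [1.9, -0.1, -1.1]
width: 0.0854
[-3.36751252e-01 -9.84648689e-02 -3.38054940e-01  1.32961241e+00
  2.87652486e-05  6.76873969e-01]
```

```bash
cat >> h.py <<'E'
def go(target,ang):
    "tool-frame travel (m) and rot z (deg) from the measured pose to world target, tool x at ang deg"
    from scipy.spatial.transform import Rotation as R
    st=env.read_state(); r=R.from_quat(np.array(st["eef_rot"]),scalar_first=True)
    a=np.degrees(np.arctan2(*r.as_matrix()[[1,0],0]))
    t=r.inv().apply(np.array(target)-st["tcp_pos"])
    print("travel",t.round(4),"rotz",round((a-ang+180)%360-180,2),"ang",a.round(2),"tcp",st["tcp_pos"].round(4),"q",st["qpos"].round(2))
E
python3 - <<'E'
from h import *
c=np.load("c.npz"); s={k:c[k+"t"] for k in("mtx","rvec","tvec")}
print("shaft top",ray(s,(364.3,262.2),.105),"collar",ray(s,(363.4,262.8),.085))
# crank C: hub top face cols 145.7-158.5, rows 264-276 
print("hub",ray(s,(152.2,269.7),.038),"knob top",ray(s,(152.4,241.9),.074))
go([.5624,.1444,.20],71.7)
go([.5624,.1444,.078],71.7)
E
```

```text
shaft top [ 0.51882421 -0.09268884  0.105     ] collar [ 0.51767657 -0.09443294  0.085     ]
hub [0.51336426 0.34629591 0.038     ] knob top [0.57048304 0.33617026 0.074     ]
travel [ 0.3443 -0.0858  0.0608] rotz -39.78 ang 31.92 tcp [ 0.3155 -0.1104  0.2606] q [-0.34 -0.1  -0.34  1.33  0.    0.68]
travel [ 0.3441 -0.0859  0.1828] rotz -39.78 ang 31.92 tcp [ 0.3155 -0.1104  0.2606] q [-0.34 -0.1  -0.34  1.33  0.    0.68]
```

```bash
python3 -m pendant '[{"fingers":1,"travel":[0.344,-0.086,0.061],"rot":[0,0,-39.8]},{"fingers":1,"travel":[0.344,-0.086,0.061],"rot":[0,0,-39.8]},{"fingers":1,"travel":[0.344,-0.086,0.061],"rot":[0,0,-39.8]},{"fingers":1,"travel":[0.344,-0.086,0.061],"rot":[0,0,-39.8]},{"fingers":1,"travel":[0.344,-0.086,0.061],"rot":[0,0,-39.8]},{"fingers":1,"travel":[0.344,-0.086,0.061],"rot":[0,0,-39.8]},{"fingers":1,"travel":[0.344,-0.086,0.061],"rot":[0,0,-39.8]},{"fingers":1,"travel":[0.344,-0.086,0.061],"rot":[0,0,-39.8]}]' 60; python3 -c "
from h import *
go([.5624,.1444,.078],71.7)"
```

```text
time: 2.5
tcp_pos: [0.5614, 0.142, 0.1988]
eef_rot: [-0.0, 0.811, 0.585, -0.001]
contact_force: [-0.1, -0.8, 0.7]
width: 0.0855
travel [0.0028 0.0004 0.1208] rotz -0.07 ang 71.63 tcp [0.5614 0.142  0.1988] q [ 0.25  0.42  0.13  1.28 -0.    0.57]
```

```bash
python3 -m pendant '[{"fingers":1,"travel":[0.003,0,0.05],"rot":[0,0,0]},{"fingers":1,"travel":[0.003,0,0.1],"rot":[0,0,0]},{"fingers":1,"travel":[0.003,0,0.12],"rot":[0,0,0]},{"fingers":0,"travel":[0.003,0,0.12],"rot":[0,0,0]},{"fingers":-0.4,"travel":[0.003,0,0.12],"rot":[0,0,0]},{"fingers":-0.6,"travel":[0.003,0,0.12],"rot":[0,0,0]},{"fingers":-1,"travel":[0.003,0,0.12],"rot":[0,0,0]},{"fingers":-1,"travel":[0.003,0,0.12],"rot":[0,0,0]},{"fingers":-1,"travel":[0.003,0,0.12],"rot":[0,0,0]}]' 100; python3 -c "
from h import *
go([.5624,.1444,.228],71.7)"
```

```text
time: 3.62
tcp_pos: [0.564, 0.1456, 0.0808]
eef_rot: [0.0, 0.811, 0.585, 0.001]
contact_force: [-0.0, 0.5, 6.5]
width: 0.01
travel [-0.0014 -0.0008 -0.1472] rotz -0.06 ang 71.64 tcp [0.564  0.1456 0.0808] q [ 0.25  0.52 -0.04  1.01  0.    0.57]
```

```bash
python3 -m pendant '[{"fingers":-1,"travel":[0,0,-0.003],"rot":[0,0,0]},{"fingers":-1,"travel":[0,0,-0.008],"rot":[0,0,0]},{"fingers":-1,"travel":[0,0,-0.016],"rot":[0,0,0]},{"fingers":-1,"travel":[0,0,-0.026],"rot":[0,0,0]},{"fingers":-1,"travel":[0,0,-0.036],"rot":[0,0,0]},{"fingers":-1,"travel":[0,0,-0.044],"rot":[0,0,0]},{"fingers":-1,"travel":[0,0,-0.049],"rot":[0,0,0]},{"fingers":-1,"travel":[0,0,-0.05],"rot":[0,0,0]}]' 100; python3 - <<'E'
from h import *
go([.5624,.1444,.228],71.7)
s,im=snap("side","lift.png"); cv2.imwrite("pics/lift_c.png",cv2.resize(im[150:320,180:400],None,fx=3,fy=3))
E
```

```text
time: 4.62
tcp_pos: [0.5632, 0.1452, 0.1298]
eef_rot: [0.0, 0.811, 0.585, 0.0]
contact_force: [-0.3, 0.5, -7.5]
width: 0.0101
travel [-0.0009 -0.0005 -0.0982] rotz -0.08 ang 71.62 tcp [0.5632 0.1452 0.1298] q [0.25 0.48 0.02 1.12 0.   0.57]
```

View pics/lift_c.png

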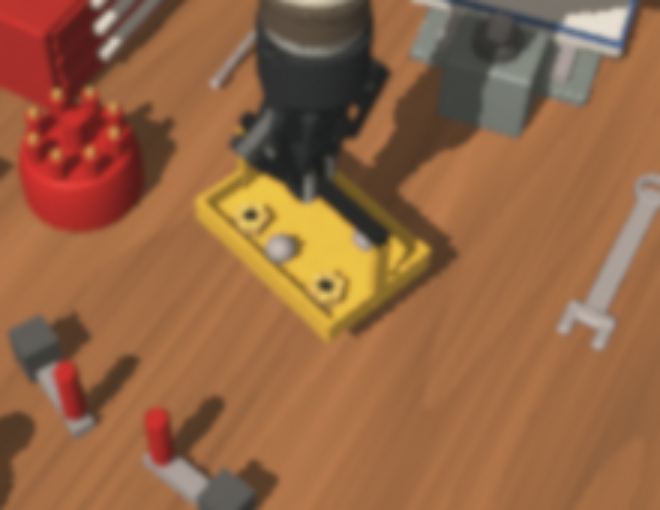

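The lift held level with all balls and nuts inside (about 7.5 N). Next I rise above the shaft.

```bash
python3 -m pendant '[{"fingers":-1,"travel":[0,0,-0.005],"rot":[0,0,0]},{"fingers":-1,"travel":[0,0,-0.015],"rot":[0,0,0]},{"fingers":-1,"travel":[0,0,-0.028],"rot":[0,0,0]},{"fingers":-1,"travel":[0,0,-0.042],"rot":[0,0,0]},{"fingers":-1,"travel":[0,0,-0.056],"rot":[0,0,0]},{"fingers":-1,"travel":[0,0,-0.068],"rot":[0,0,0]},{"fingers":-1,"travel":[0,0,-0.077],"rot":[0,0,0]},{"fingers":-1,"travel":[0,0,-0.082],"rot":[0,0,0]},{"fingers":-1,"travel":[0,0,-0.085],"rot":[0,0,0]},{"fingers":-1,"travel":[0,0,-0.085],"rot":[0,0,0]}]' 100; python3 -c "
from h import *
go([.5404,-.2325,.215],98.3)"
```

```text
time: 5.92
tcp_pos: [0.563, 0.1451, 0.2141]
eef_rot: [-0.0, 0.811, 0.585, -0.0]
contact_force: [-0.2, -0.2, -7.2]
width: 0.0099
travel [-0.3654  0.0977 -0.0008] rotz -26.68 ang 71.62 tcp [0.563  0.1451 0.2141] q [ 0.25  0.42  0.16  1.32 -0.    0.57]
```

```bash
python3 -m pendant '[{"fingers":-1,"travel":[-0.003,0.001,0],"rot":[0,0,-0.5]},{"fingers":-1,"travel":[-0.011,0.003,0],"rot":[0,0,-2]},{"fingers":-1,"travel":[-0.023,0.006,0],"rot":[0,0,-5]},{"fingers":-1,"travel":[-0.041,0.011,0],"rot":[0,0,-8.5]},{"fingers":-1,"travel":[-0.062,0.017,0],"rot":[0,0,-12.5]},{"fingers":-1,"travel":[-0.086,0.023,0],"rot":[0,0,-16.5]},{"fingers":-1,"travel":[-0.11,0.029,0],"rot":[0,0,-20.5]},{"fingers":-1,"travel":[-0.134,0.036,0],"rot":[0,0,-23.5]},{"fingers":-1,"travel":[-0.159,0.042,0],"rot":[0,0,-25.7]},{"fingers":-1,"travel":[-0.183,0.049,0],"rot":[0,0,-26.7]}]' 100; python3 -c "
from h import *
go([.5404,-.2325,.215],98.3)"
```

```text
time: 7.18
tcp_pos: [0.5514, -0.045, 0.214]
eef_rot: [-0.0, 0.654, 0.757, -0.0]
contact_force: [0.4, 0.5, -7.2]
width: 0.01
travel [-0.1839 -0.0381 -0.001 ] rotz 0.07 ang 98.37 tcp [ 0.5514 -0.045   0.214 ] q [-0.08  0.36  0.08  1.29 -0.   -0.23]
```

```bash
python3 -m pendant '[{"fingers":-1,"travel":[-0.024,-0.005,0],"rot":[0,0,0]},{"fingers":-1,"travel":[-0.049,-0.01,0],"rot":[0,0,0]},{"fingers":-1,"travel":[-0.073,-0.015,0],"rot":[0,0,0]},{"fingers":-1,"travel":[-0.097,-0.02,0],"rot":[0,0,0]},{"fingers":-1,"travel":[-0.121,-0.025,0],"rot":[0,0,0]},{"fingers":-1,"travel":[-0.143,-0.03,0],"rot":[0,0,0]},{"fingers":-1,"travel":[-0.161,-0.033,0],"rot":[0,0,0]},{"fingers":-1,"travel":[-0.174,-0.036,0],"rot":[0,0,0]},{"fingers":-1,"travel":[-0.181,-0.038,0],"rot":[0,0,0]},{"fingers":-1,"travel":[-0.184,-0.038,0],"rot":[0,0,0]}]' 100; python3 -c "
from h import *
go([.5404,-.2325,.118],98.3)
s,im=snap('top','over.png');cv2.imwrite('pics/over_c.png',cv2.resize(im[180:320,330:510],None,fx=4,fy=4))"
```

```text
time: 8.43
tcp_pos: [0.5408, -0.2316, 0.2142]
eef_rot: [-0.0, 0.654, 0.757, 0.0]
contact_force: [0.4, 0.8, -6.9]
width: 0.01
travel [-0.0008 -0.0005  0.0962] rotz 0.02 ang 98.32 tcp [ 0.5408 -0.2316  0.2142] q [-0.4   0.43  0.19  1.32  0.   -0.55]
```

View pics/over_c.png

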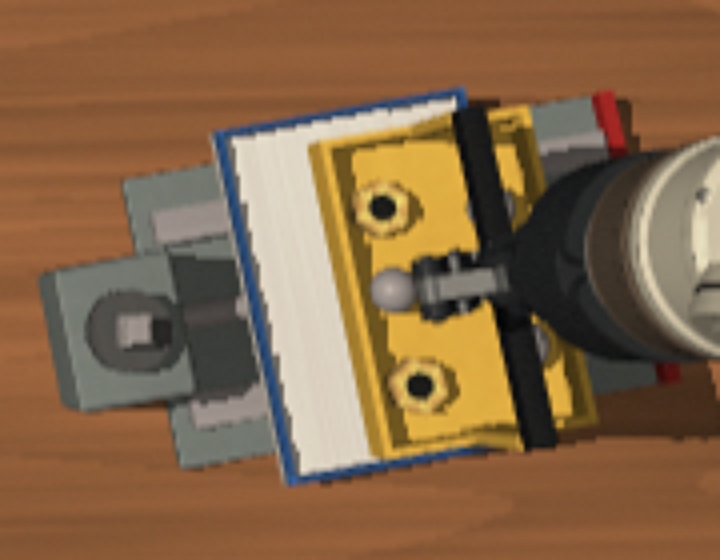

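The tray is parallel to the plate, all five pieces are inside, and the parallax shift fits its height. Now lower it.

```bash
python3 -m pendant '[{"fingers":-1,"travel":[0,0,0.004],"rot":[0,0,0]},{"fingers":-1,"travel":[0,0,0.013],"rot":[0,0,0]},{"fingers":-1,"travel":[0,0,0.026],"rot":[0,0,0]},{"fingers":-1,"travel":[0,0,0.04],"rot":[0,0,0]},{"fingers":-1,"travel":[0,0,0.054],"rot":[0,0,0]},{"fingers":-1,"travel":[0,0,0.067],"rot":[0,0,0]},{"fingers":-1,"travel":[0,0,0.078],"rot":[0,0,0]},{"fingers":-1,"travel":[0,0,0.086],"rot":[0,0,0]},{"fingers":-1,"travel":[0,0,0.092],"rot":[0,0,0]},{"fingers":-1,"travel":[0,0,0.095],"rot":[0,0,0]}]' 100; python3 -m pendant '[{"fingers":-1,"travel":[0,0,0.001],"rot":[0,0,0]},{"fingers":-1,"travel":[0,0,0.002],"rot":[0,0,0]},{"fingers":-1,"travel":[0,0,0.003],"rot":[0,0,0]},{"fingers":-1,"travel":[0,0,0.004],"rot":[0,0,0]},{"fingers":-1,"travel":[0,0,0.004],"rot":[0,0,0]}]' 100;
```

```text
time: 9.72
tcp_pos: [0.5409, -0.2316, 0.1191]
eef_rot: [0.0, 0.654, 0.757, 0.0]
contact_force: [0.5, -0.5, -7.2]
width: 0.01
time: 10.35
tcp_pos: [0.5408, -0.2315, 0.1153]
eef_rot: [-0.0, 0.654, 0.757, -0.0]
contact_force: [0.9, 0.1, -6.5]
width: 0.01
```

```bash
python3 -m pendant '[{"fingers":-1,"travel":[0,0,0.001],"rot":[0,0,0]},{"fingers":-1,"travel":[0,0,0.0015],"rot":[0,0,0]},{"fingers":-1,"travel":[0,0,0.002],"rot":[0,0,0]},{"fingers":-1,"travel":[0,0,0.002],"rot":[0,0,0]}]' 100
```

```text
time: 10.85
tcp_pos: [0.5408, -0.2315, 0.1138]
eef_rot: [0.0, 0.654, 0.757, 0.0]
contact_force: [-1.5, 0.4, -2.2]
width: 0.0097
```

```bash
python3 -m pendant '[{"fingers":-1,"travel":[0,0,0.0005],"rot":[0,0,0]},{"fingers":-1,"travel":[0,0,0.0005],"rot":[0,0,0]},{"fingers":-0.5,"travel":[0,0,0.0005],"rot":[0,0,0]},{"fingers":0,"travel":[0,0,0.0005],"rot":[0,0,0]},{"fingers":0.2,"travel":[0,0,0.0005],"rot":[0,0,0]},{"fingers":0.2,"travel":[0,0,0.0005],"rot":[0,0,0]},{"fingers":0.2,"travel":[0,0,-0.02],"rot":[0,0,0]},{"fingers":0.2,"travel":[0,0,-0.06],"rot":[0,0,0]},{"fingers":0.2,"travel":[0,0,-0.11],"rot":[0,0,0]},{"fingers":0.2,"travel":[0,0,-0.11],"rot":[0,0,0]}]' 100; python3 - <<'E'
from h import *
go([.513,.346,.2],100)
s,im=snap('top','placed.png');s2,im2=snap('side','placed_s.png')
a=cv2.resize(im[180:320,330:510],None,fx=3,fy=3);b=cv2.resize(im2[90:230,290:400],None,fx=3,fy=3)
cv2.imwrite('pics/placed_c.png',np.hstack([a,b])[:420,:800])
E
```

```text
time: 12.1
tcp_pos: [0.5435, -0.2327, 0.2285]
eef_rot: [0.005, 0.654, 0.757, 0.002]
contact_force: [0.3, -0.6, -1.1]
width: 0.0511
travel [0.5772 0.0533 0.0259] rotz -1.68 ang 98.32 tcp [ 0.5435 -0.2327  0.2285] q [-0.4   0.42  0.21  1.35  0.   -0.55]
```

View pics/placed_c.png

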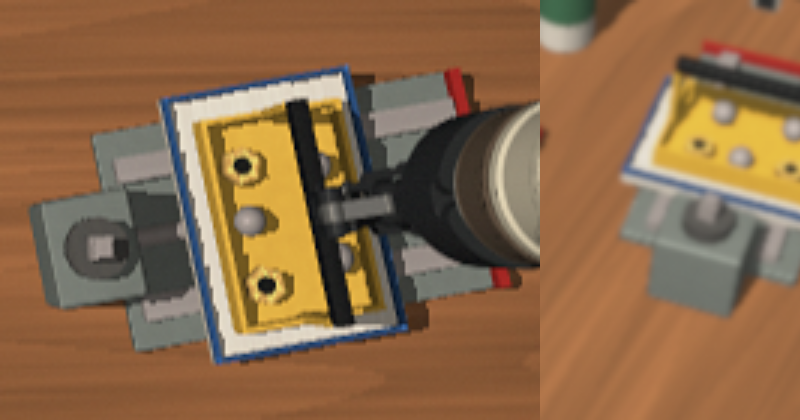

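The tray is on the plate, flat, parallel and released, with all five pieces inside. Shaft collar is at about (363,262) in the full frame. Next, the crank at (0.513, 0.346).

```bash
python3 -m pendant '[{"fingers":1,"travel":[0.577,0.053,0.03],"rot":[0,0,18.3]},{"fingers":1,"travel":[0.577,0.053,0.03],"rot":[0,0,18.3]},{"fingers":1,"travel":[0.577,0.053,0.03],"rot":[0,0,18.3]},{"fingers":1,"travel":[0.577,0.053,0.03],"rot":[0,0,18.3]},{"fingers":1,"travel":[0.577,0.053,0.03],"rot":[0,0,18.3]},{"fingers":1,"travel":[0.577,0.053,0.03],"rot":[0,0,18.3]},{"fingers":1,"travel":[0.577,0.053,0.03],"rot":[0,0,18.3]},{"fingers":1,"travel":[0.577,0.053,0.03],"rot":[0,0,18.3]},{"fingers":1,"travel":[0.577,0.053,0.03],"rot":[0,0,18.3]},{"fingers":1,"travel":[0.577,0.053,0.03],"rot":[0,0,18.3]}]' 80; python3 -m pendant '[{"fingers":1,"travel":[0,0,0],"rot":[0,0,0]}]'
python3 - <<'E'
from h import *
go([.5134,.346,.03],80)
E
```

```text
time: 13.45
tcp_pos: [0.5079, 0.35, 0.1904]
eef_rot: [-0.0, 0.765, 0.645, -0.002]
contact_force: [-0.5, -0.1, -0.5]
width: 0.0856
time: 13.58
tcp_pos: [0.5087, 0.3475, 0.1912]
eef_rot: [0.0, 0.765, 0.644, -0.002]
contact_force: [-0.3, -0.3, 0.5]
width: 0.0853
travel [-0.0002  0.0053  0.1611] rotz 0.15 ang 80.15 tcp [0.5087 0.3475 0.1912] q [ 0.6   0.5   0.24  1.31 -0.    0.77]
```

```bash
python3 -m pendant '[{"fingers":1,"travel":[0,0.005,0.05],"rot":[0,0,0]},{"fingers":1,"travel":[0,0.005,0.1],"rot":[0,0,0]},{"fingers":1,"travel":[0,0.005,0.15],"rot":[0,0,0]},{"fingers":1,"travel":[0,0.005,0.161],"rot":[0,0,0]},{"fingers":0.3,"travel":[0,0.005,0.161],"rot":[0,0,0]},{"fingers":-0.1,"travel":[0,0.005,0.161],"rot":[0,0,0]},{"fingers":-1,"travel":[0,0.005,0.161],"rot":[0,0,0]},{"fingers":-1,"travel":[0,0.005,0.161],"rot":[0,0,0]},{"fingers":-1,"travel":[0,0.005,0.161],"rot":[0,0,0]}]' 80; python3 -m pendant '[{"fingers":-1,"travel":[0,0,-0.03],"rot":[0,0,0]},{"fingers":-1,"travel":[0,0,-0.08],"rot":[0,0,0]},{"fingers":-1,"travel":[0,0,-0.14],"rot":[0,0,0]},{"fingers":-1,"travel":[0,0,-0.17],"rot":[0,0,0]},{"fingers":-1,"travel":[0,0,-0.17],"rot":[0,0,0]}]'
python3 - <<'E'
from h import *
go([.5182,-.0935,.20],91)
s,im=snap('top','ck.png');s2,im2=snap('side','ck_s.png')
p=env.read_state()['tcp_pos'];a=proj(s,p)[0].astype(int);b=proj(s2,p)[0].astype(int);print(a,b)
f=lambda i,c:cv2.resize(i[max(0,c[1]-60):c[1]+60,max(0,c[0]-60):c[0]+60],(400,400),interpolation=2)
cv2.imwrite('pics/ck_c.png',np.hstack([f(im,a),f(im2,b)]))
E
```

```text
time: 14.7
tcp_pos: [0.5162, 0.3473, 0.0349]
eef_rot: [0.0, 0.766, 0.643, 0.002]
contact_force: [-0.4, -0.1, 7.1]
width: 0.0263
time: 15.32
tcp_pos: [0.516, 0.3472, 0.2056]
eef_rot: [0.0, 0.766, 0.643, 0.003]
contact_force: [-0.0, 0.1, -3.3]
width: 0.0266
travel [-0.4337  0.0784  0.004 ] rotz -10.97 ang 80.03 tcp [0.516  0.3472 0.2056] q [ 0.59  0.5   0.27  1.33 -0.    0.77]
[126 270] [251 271]
```

View pics/ck_c.png

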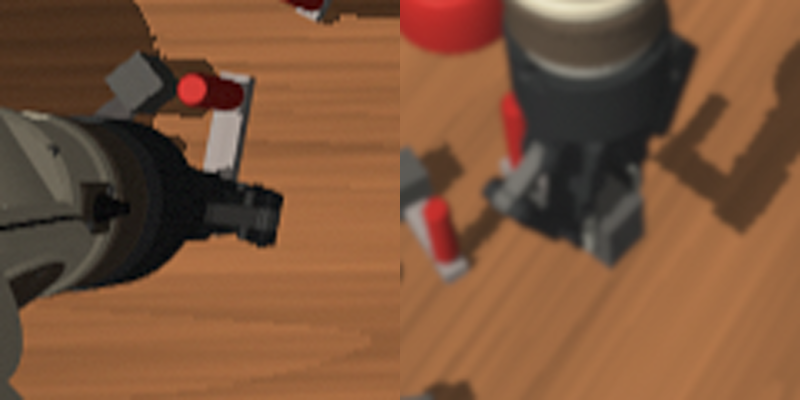

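The crank is gripped by its hub, hanging straight, with the knob at about (124,237). I work out the hub-axis offset from the knob.

```bash
python3 - <<'E'
from h import *
c=np.load("c.npz"); s={k:c[k+"t"] for k in("mtx","rvec","tvec")}; s2={k:c[k+"s"] for k in("mtx","rvec","tvec")}
def redtop(f,roi):
    im=cv2.imread("pics/"+f); x0,y0,x1,y1=roi
    h=cv2.cvtColor(im,cv2.COLOR_BGR2HSV); m=((h[...,2]>185)&(h[...,1]>150)&((h[...,0]<8)|(h[...,0]>172))).astype(np.uint8)
    o=np.zeros_like(m); o[y0:y1,x0:x1]=m[y0:y1,x0:x1]; ys,xs=np.nonzero(o); print(f,"bright red",len(xs),xs.min(),xs.max(),ys.min(),ys.max()); return np.array([xs.mean(),ys.mean()])
u0=np.array([98,50]);
k0=ray(s,redtop("top0.png",(145,235,158,250)),.074); k1=ray(s,redtop("ck.png",(115,228,132,246)),.2056-.0349+.074)
print("knob0",k0.round(4),"knob1",k1.round(4))
t=np.array([.5160,.3472]); d=k1[:2]-t; print("from tcp",np.hypot(*d).round(4),np.degrees(np.arctan2(d[1],d[0])).round(1))
d=k0[:2]-np.array([.5162,.3473]); print("from tcp0",np.hypot(*d).round(4),np.degrees(np.arctan2(d[1],d[0])).round(1))
g=cv2.cvtColor(cv2.imread("pics/top0.png"),6).astype(int)
print(g[258:282,148],g[258:282,151],g[258:282,154])
E
```

```text
top0.png bright red 25 149 154 239 244
ck.png bright red 46 120 127 233 240
knob0 [0.5711 0.3376 0.074 ] knob1 [0.5715 0.3372 0.2447]
from tcp 0.0564 -10.2
from tcp0 0.0558 -10.0
[104 105 103 104 104  92  76  77  76  77  78  79  77  77  77  78  77  76
  91 108 110 109 110 110] [105 105 103 102  97  76  69  78  77  78  77  80  79  78  77  77  76  76
  81  99 111 110 110 110] [143 152 151 151 153 116  60  78  78  76  76  80  79  77  76  77  76  76
  76  92 105 110 111 109]
```

```bash
python3 - <<'E'
from h import *
c=np.load("c.npz"); s={k:c[k+"t"] for k in("mtx","rvec","tvec")}; s2={k:c[k+"s"] for k in("mtx","rvec","tvec")}
print("side: shaft top",ray(s2,(346.7,155.5),.105),"collar",ray(s2,(346.7,162),.085))
im=cv2.imread("pics/top0.png"); g=cv2.cvtColor(im,6)
# collar dark ring ellipse fit, top view
x0,y0,f=345,243,8; u=cv2.resize(g[y0:282,x0:385],None,fx=f,fy=f,interpolation=2)
m=(u<92).astype(np.uint8); m[:, int((370-x0)*f):]=0   # left part only, right is shadow
ys,xs=np.nonzero(m); pts=[]
for r in range(0,u.shape[0],4):
    q=np.nonzero(m[r])[0]
    if len(q)>20: pts.append((q[0],r))
pts=np.array(pts,float); pts=pts[pts[:,0]<150]
P=np.array([ray(s,(p+.5)/f-.5+[x0,y0],.085)[:2] for p in pts])
A=np.c_[2*P,np.ones(len(P))]; z=np.linalg.lstsq(A,(P**2).sum(1),rcond=None)[0]
print("circle",z[:2].round(4),"R",np.sqrt(z[2]+z[0]**2+z[1]**2).round(4),len(P))
E
```

```text
side: shaft top [ 0.51942403 -0.09203416  0.105     ] collar [ 0.51621255 -0.09101571  0.085     ]
circle [ 0.5123 -0.0814] R 0.0298 63
```

```bash
python3 -c "
from h import *
go([.5218,-.0925,.2056],91)"; python3 -m pendant '[{"fingers":-1,"travel":[-0.02,0.004,0],"rot":[0,0,-1]},{"fingers":-1,"travel":[-0.06,0.01,0],"rot":[0,0,-3]},{"fingers":-1,"travel":[-0.11,0.02,0],"rot":[0,0,-5]},{"fingers":-1,"travel":[-0.17,0.032,0],"rot":[0,0,-7]},{"fingers":-1,"travel":[-0.23,0.044,0],"rot":[0,0,-9]},{"fingers":-1,"travel":[-0.29,0.055,0],"rot":[0,0,-11]},{"fingers":-1,"travel":[-0.34,0.067,0],"rot":[0,0,-11]},{"fingers":-1,"travel":[-0.38,0.074,0],"rot":[0,0,-11]},{"fingers":-1,"travel":[-0.415,0.08,0],"rot":[0,0,-11]},{"fingers":-1,"travel":[-0.432,0.082,0],"rot":[0,0,-11]}]'; python3 -c "
from h import *
go([.5218,-.0925,.135],91)"
```

```text
travel [-0.4303  0.0836 -0.0043] rotz -10.97 ang 80.03 tcp [0.5139 0.3458 0.2008] q [0.59 0.5  0.26 1.33 0.   0.77]
time: 16.68
tcp_pos: [0.5188, -0.095, 0.1995]
eef_rot: [-0.002, 0.702, 0.713, -0.002]
contact_force: [-0.3, 0.4, -2.0]
width: 0.0266
travel [0.0024 0.0034 0.0645] rotz -0.11 ang 90.89 tcp [ 0.5188 -0.095   0.1995] q [-0.18  0.33 -0.01  1.24 -0.   -0.2 ]
```

```bash
python3 -m pendant '[{"fingers":-1,"travel":[0.002,0.003,0.01],"rot":[0,0,0]},{"fingers":-1,"travel":[0.002,0.003,0.02],"rot":[0,0,0]},{"fingers":-1,"travel":[0.002,0.003,0.03],"rot":[0,0,0]},{"fingers":-1,"travel":[0.002,0.003,0.04],"rot":[0,0,0]},{"fingers":-1,"travel":[0.002,0.003,0.045],"rot":[0,0,0]},{"fingers":-1,"travel":[0.002,0.003,0.045],"rot":[0,0,0]},{"fingers":-1,"travel":[0.002,0.003,0.045],"rot":[0,0,0]},{"fingers":-1,"travel":[0.002,0.003,0.045],"rot":[0,0,0]}]'; python3 - <<'E'
from h import *
go([.5218,-.0925,.135],91)
c=np.load("c.npz")
s,im=snap('top','hov.png'); p=env.read_state()['tcp_pos']
h=cv2.cvtColor(im,cv2.COLOR_BGR2HSV); m=((h[...,2]>185)&(h[...,1]>150)&((h[...,0]<8)|(h[...,0]>172))).astype(np.uint8)
k=proj(s,[.5785,-.0925,p[2]+.039])[0]; print("expect knob top px",k)
x,y=k.astype(int); o=np.zeros_like(m);o[y-15:y+15,x-15:x+15]=m[y-15:y+15,x-15:x+15]
n,_,st,ce=cv2.connectedComponentsWithStats(o); print(st[1:],ce[1:])
i=1+np.argmax(st[1:,4]); K=ray(s,ce[i],p[2]+.039); print("knob",K.round(4),"from tcp",(K-p)[:2].round(4))
E
```

```text
time: 17.68
tcp_pos: [0.5239, -0.0916, 0.1578]
eef_rot: [0.0, 0.701, 0.713, 0.0]
contact_force: [-0.0, -0.2, -2.6]
width: 0.0264
travel [-0.0009 -0.0022  0.0228] rotz 0.01 ang 91.01 tcp [ 0.5239 -0.0916  0.1578] q [-0.17  0.36 -0.08  1.13  0.   -0.19]
expect knob top px [371.91123538 228.34579657]
[] []Traceback (most recent call last):
  File "<stdin>", line 9, in <module>
    return _wrapfunc(a, 'argmax', axis=axis, out=out, **kwds)
    return bound(*args, **kwds)
ValueError: attempt to get argmax of an empty sequence
```

```bash
python3 -m pendant '[{"fingers":-1,"travel":[-0.001,-0.002,0.005],"rot":[0,0,0]},{"fingers":-1,"travel":[-0.001,-0.002,0.01],"rot":[0,0,0]},{"fingers":-1,"travel":[-0.001,-0.002,0.013],"rot":[0,0,0]},{"fingers":-1,"travel":[-0.001,-0.002,0.013],"rot":[0,0,0]},{"fingers":-1,"travel":[-0.001,-0.002,0.013],"rot":[0,0,0]},{"fingers":-1,"travel":[-0.001,-0.002,0.013],"rot":[0,0,0]}]'; python3 -c "
from h import *
go([.5218,-.0925,.12],91)
s,im=snap('side','hov_s.png'); cv2.imwrite('pics/hov_c.png',cv2.resize(im[100:220,280:420],None,fx=5,fy=5,interpolation=2)[:600,:700])"
```

```text
time: 18.48
tcp_pos: [0.5218, -0.0925, 0.1445]
eef_rot: [0.0, 0.701, 0.713, 0.0]
contact_force: [0.3, 0.6, -3.0]
width: 0.0266
travel [0.     0.     0.0245] rotz 0.02 ang 91.02 tcp [ 0.5218 -0.0925  0.1445] q [-0.18  0.37 -0.1   1.1   0.   -0.19]
```

View pics/hov_c.png

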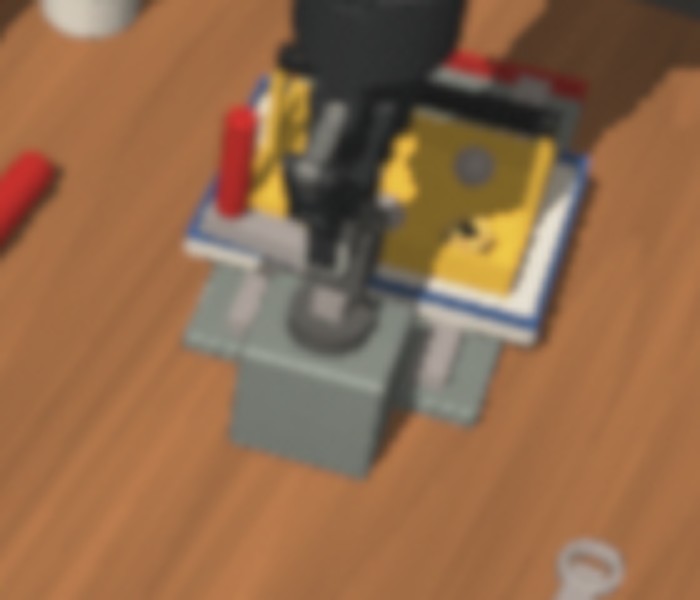

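The crank hangs right over the shaft, which shows below the hub at crop (325,305). I lower it step by step, watching the force.

```bash
python3 -m pendant '[{"fingers":-1,"travel":[0,0,0.002],"rot":[0,0,0]},{"fingers":-1,"travel":[0,0,0.004],"rot":[0,0,0]},{"fingers":-1,"travel":[0,0,0.006],"rot":[0,0,0]},{"fingers":-1,"travel":[0,0,0.008],"rot":[0,0,0]},{"fingers":-1,"travel":[0,0,0.008],"rot":[0,0,0]}]'; python3 -m pendant '[{"fingers":-1,"travel":[0,0,0.001],"rot":[0,0,0]},{"fingers":-1,"travel":[0,0,0.002],"rot":[0,0,0]},{"fingers":-1,"travel":[0,0,0.002],"rot":[0,0,0]}]'
```

```text
time: 19.15
tcp_pos: [0.5215, -0.0925, 0.1361]
eef_rot: [-0.0, 0.701, 0.713, -0.0]
contact_force: [0.1, -0.2, -3.0]
width: 0.0262
time: 19.52
tcp_pos: [0.5219, -0.0925, 0.1343]
eef_rot: [0.0, 0.701, 0.713, 0.0]
contact_force: [0.7, -0.2, -2.8]
width: 0.0263
```

```bash
python3 -m pendant '[{"fingers":-1,"travel":[0,0,0.0015],"rot":[0,0,0]},{"fingers":-1,"travel":[0,0,0.003],"rot":[0,0,0]},{"fingers":-1,"travel":[0,0,0.0045],"rot":[0,0,0]},{"fingers":-1,"travel":[0,0,0.0045],"rot":[0,0,0]}]'; python3 -m pendant '[{"fingers":-1,"travel":[0,0,0.0015],"rot":[0,0,0]},{"fingers":-1,"travel":[0,0,0.003],"rot":[0,0,0]},{"fingers":-1,"travel":[0,0,0.0045],"rot":[0,0,0]},{"fingers":-1,"travel":[0,0,0.0045],"rot":[0,0,0]}]'
```

```text
time: 20.02
tcp_pos: [0.5219, -0.0925, 0.1297]
eef_rot: [0.0, 0.701, 0.713, 0.0]
contact_force: [1.3, -0.4, -4.1]
width: 0.0263
time: 20.52
tcp_pos: [0.5219, -0.0925, 0.1252]
eef_rot: [0.0, 0.701, 0.713, 0.0]
contact_force: [3.8, 1.3, -3.8]
width: 0.0263
```

```bash
python3 -m pendant '[{"fingers":-1,"travel":[0,0.001,0.001],"rot":[0,0,0]},{"fingers":-1,"travel":[0,0.001,0.0025],"rot":[0,0,0]},{"fingers":-1,"travel":[0,0.001,0.004],"rot":[0,0,0]},{"fingers":-1,"travel":[0,0.001,0.0045],"rot":[0,0,0]},{"fingers":-1,"travel":[0,0.001,0.0045],"rot":[0,0,0]}]'
```

```text
time: 21.15
tcp_pos: [0.5222, -0.0924, 0.1205]
eef_rot: [-0.0, 0.701, 0.713, -0.0]
contact_force: [0.3, 0.8, -3.1]
width: 0.0261
```

```bash
python3 -m pendant '[{"fingers":-1,"travel":[0,0,0.001],"rot":[0,0,0]},{"fingers":-1,"travel":[0,0,0.001],"rot":[0,0,0]},{"fingers":-0.1,"travel":[0,0,0.001],"rot":[0,0,0]},{"fingers":0.2,"travel":[0,0,0.001],"rot":[0,0,0]},{"fingers":0.3,"travel":[0,0,0.001],"rot":[0,0,0]},{"fingers":0.3,"travel":[0,0,-0.03],"rot":[0,0,0]},{"fingers":0.3,"travel":[0,0,-0.08],"rot":[0,0,0]},{"fingers":0.3,"travel":[0,0,-0.1],"rot":[0,0,0]},{"fingers":0.3,"travel":[0,0,-0.1],"rot":[0,0,0]}]'; python3 - <<'E'
from h import *
s,im=snap('top','seat.png')
go([.5787,-.0915,.143],91)
h=cv2.cvtColor(im,cv2.COLOR_BGR2HSV); m=((h[...,2]>170)&(h[...,1]>150)&((h[...,0]<8)|(h[...,0]>172))).astype(np.uint8)
k=proj(s,[.5787,-.0915,.159])[0]; print("expect",k)
x,y=k.astype(int); o=np.zeros_like(m);o[y-20:y+20,x-20:x+20]=m[y-20:y+20,x-20:x+20]
n,_,st,ce=cv2.connectedComponentsWithStats(o); print(st[1:],ce[1:],[ray(s,q,.159).round(4) for q in ce[1:]])
cv2.imwrite('pics/seat_c.png',cv2.resize(im[190:310,310:450],None,fx=5,fy=5,interpolation=2))
E
```

```text
time: 22.28
tcp_pos: [0.5239, -0.0927, 0.2229]
eef_rot: [0.002, 0.701, 0.713, 0.001]
contact_force: [-0.7, -0.2, 0.5]
width: 0.0552
travel [0.0001 0.0557 0.0782] rotz 0.02 ang 91.02 tcp [ 0.5229 -0.0926  0.2211] q [-0.18  0.31  0.03  1.28  0.   -0.19]
expect [367.38255681 229.84948009]
[[364 228   7   6  35]] [[367.08571429 230.31428571]] [array([ 0.5778, -0.0909,  0.159 ])]
```

View pics/seat_c.png

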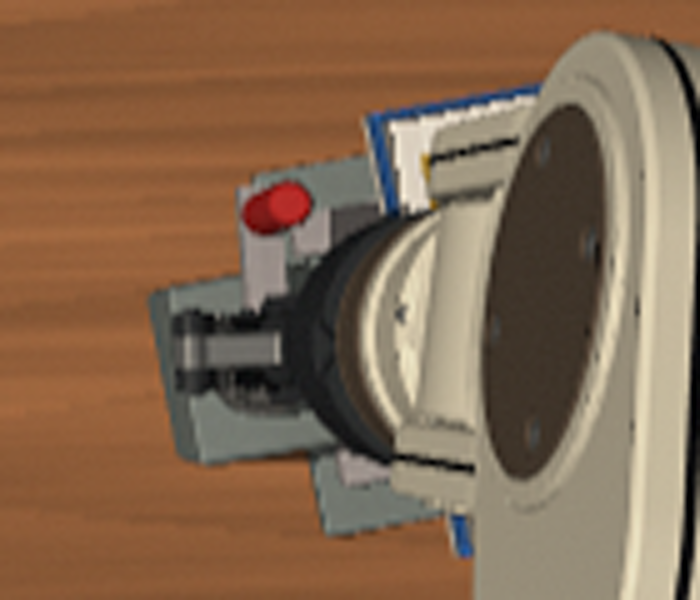

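The knob is at (367,230), within 1 mm of where a seated crank would put it. Now take the knob.

```bash
python3 -m pendant '[{"fingers":0.5,"travel":[0.001,0.055,0],"rot":[0,0,0]},{"fingers":0.5,"travel":[0.001,0.055,0],"rot":[0,0,0]},{"fingers":0.5,"travel":[0.001,0.055,0.03],"rot":[0,0,0]},{"fingers":0.5,"travel":[0.001,0.055,0.06],"rot":[0,0,0]},{"fingers":0.5,"travel":[0.001,0.055,0.077],"rot":[0,0,0]},{"fingers":0.5,"travel":[0.001,0.055,0.077],"rot":[0,0,0]},{"fingers":0,"travel":[0.001,0.055,0.077],"rot":[0,0,0]},{"fingers":-1,"travel":[0.001,0.055,0.077],"rot":[0,0,0]},{"fingers":-1,"travel":[0.001,0.055,0.077],"rot":[0,0,0]},{"fingers":-1,"travel":[0.001,0.055,0.077],"rot":[0,0,0]}]' 40; python3 -c "
from h import *
go([.578,-.091,.143],91)"
```

```text
time: 23.58
tcp_pos: [0.5783, -0.0906, 0.1448]
eef_rot: [0.001, 0.701, 0.713, 0.001]
contact_force: [0.9, 0.1, 2.7]
width: 0.0168
travel [-0.0004 -0.0003  0.0018] rotz 0.02 ang 91.02 tcp [ 0.5783 -0.0906  0.1448] q [-0.16  0.47  0.06  1.15  0.   -0.17]
```

```bash
python3 -m pendant '[{"fingers":-1,"travel":[-0.0155,-0.002,0],"rot":[0,0,0]},{"fingers":-1,"travel":[-0.03,-0.008,0],"rot":[0,0,0]},{"fingers":-1,"travel":[-0.0424,-0.0176,0],"rot":[0,0,0]},{"fingers":-1,"travel":[-0.052,-0.03,0],"rot":[0,0,0]},{"fingers":-1,"travel":[-0.058,-0.0445,0],"rot":[0,0,0]},{"fingers":-1,"travel":[-0.06,-0.06,0],"rot":[0,0,0]}]' 40; python3 -c "
from h import *
go([.5185,-.1525,.143],91)
print(env.read_state()['contact_force'],env.read_state()['ft_torque'])"
```

```text
time: 24.32
tcp_pos: [0.519, -0.1518, 0.1446]
eef_rot: [0.0, 0.701, 0.713, 0.002]
contact_force: [4.2, 6.8, 4.6]
width: 0.0168
travel [-0.0007 -0.0006  0.0016] rotz -0.02 ang 90.98 tcp [ 0.519  -0.1518  0.1446] q [-0.29  0.39 -0.08  1.11  0.   -0.3 ]
[4.21652194 6.76598546 4.61105634] [ 1.5862597  -0.92795776 -0.00560323]
```

```bash
python3 -m pendant '[{"fingers":-1,"travel":[0.0025,-0.0155,0],"rot":[0,0,0]},{"fingers":-1,"travel":[0.0085,-0.03,0],"rot":[0,0,0]},{"fingers":-1,"travel":[0.018,-0.0424,0],"rot":[0,0,0]},{"fingers":-1,"travel":[0.0305,-0.052,0],"rot":[0,0,0]},{"fingers":-1,"travel":[0.045,-0.058,0],"rot":[0,0,0]},{"fingers":-1,"travel":[0.0605,-0.06,0],"rot":[0,0,0]},{"fingers":-1,"travel":[0.076,-0.058,0],"rot":[0,0,0]},{"fingers":-1,"travel":[0.09,-0.052,0],"rot":[0,0,0]},{"fingers":-1,"travel":[0.1026,-0.0424,0],"rot":[0,0,0]},{"fingers":-1,"travel":[0.112,-0.03,0],"rot":[0,0,0]}]' 40; python3 - <<'E'
from h import *
go([.5185-.03,-.0925+.052,.143],91)
print(env.read_state()['contact_force'])
s,im=snap('top','w1.png')
h=cv2.cvtColor(im,cv2.COLOR_BGR2HSV); m=cv2.inRange(h,(100,90,40),(130,255,255)); m[:190]=0;m[310:]=0;m[:,:370]=0;m[:,490:]=0
r=cv2.minAreaRect(np.vstack(cv2.findContours(m,0,2)[0])); P=np.array([ray(s,q,.039) for q in cv2.boxPoints(r)]); print(P.mean(0).round(4),np.linalg.norm(P[1]-P[0]),np.linalg.norm(P[2]-P[1]))
E
```

```text
time: 25.58
tcp_pos: [0.4848, -0.0409, 0.1444]
eef_rot: [-0.0, 0.701, 0.713, -0.003]
contact_force: [-2.9, -4.3, 10.6]
width: 0.0168
travel [0.0004 0.0037 0.0014] rotz -0.03 ang 90.97 tcp [ 0.4848 -0.0409  0.1444] q [-0.08  0.29 -0.22  1.07 -0.   -0.1 ]
[-2.87372356 -4.30002376 10.56864435]
[ 0.5424 -0.2471  0.039 ] 0.13882808068557925 0.1927609152432839
```

```bash
python3 -m pendant '[{"fingers":-1,"travel":[0.006,0.015,0],"rot":[0,0,0]},{"fingers":-1,"travel":[0.008,0.031,0],"rot":[0,0,0]},{"fingers":-1,"travel":[0.006,0.0465,0],"rot":[0,0,0]},{"fingers":-1,"travel":[0,0.061,0],"rot":[0,0,0]},{"fingers":-1,"travel":[-0.0096,0.0734,0],"rot":[0,0,0]},{"fingers":-1,"travel":[-0.022,0.083,0],"rot":[0,0,0]},{"fingers":-1,"travel":[-0.0365,0.089,0],"rot":[0,0,0]},{"fingers":-1,"travel":[-0.052,0.091,0],"rot":[0,0,0]},{"fingers":-1,"travel":[-0.0675,0.089,0],"rot":[0,0,0]},{"fingers":-1,"travel":[-0.082,0.083,0],"rot":[0,0,0]}]' 40; cat > w.py <<'E'
from h import *
st=env.read_state(); p=st['tcp_pos']; d=p[:2]-[.5185,-.0925]
print("F",st['contact_force'].round(1),"cw angle",np.degrees(np.arctan2(-d[1],d[0])).round(1),"r",np.hypot(*d).round(4))
s,im=snap('top','w.png')
h=cv2.cvtColor(im,cv2.COLOR_BGR2HSV); m=cv2.inRange(h,(100,90,40),(130,255,255)); m[:190]=0;m[310:]=0;m[:,:370]=0;m[:,490:]=0
r=cv2.minAreaRect(np.vstack(cv2.findContours(m,0,2)[0])); P=np.array([ray(s,q,.039) for q in cv2.boxPoints(r)]); print("plate",P.mean(0).round(4),np.linalg.norm(P[1]-P[0]).round(4),np.linalg.norm(P[2]-P[1]).round(4))
E
python3 w.py
```

```text
time: 26.88
tcp_pos: [0.5721, -0.1197, 0.1446]
eef_rot: [-0.0, 0.7, 0.714, 0.002]
contact_force: [4.0, 1.9, 6.2]
width: 0.0167
F [4.  1.9 6.2] cw angle 26.9 r 0.0601
plate [ 0.504  -0.1965  0.039 ] 0.0046 0.0742
```

```bash
python3 -m pendant '[{"fingers":-1,"travel":[-0.0086,-0.006,0],"rot":[0,0,0]},{"fingers":-1,"travel":[-0.016,-0.0134,0],"rot":[0,0,0]},{"fingers":-1,"travel":[-0.022,-0.022,0],"rot":[0,0,0]},{"fingers":-1,"travel":[-0.0264,-0.0315,0],"rot":[0,0,0]},{"fingers":-1,"travel":[-0.0291,-0.0416,0],"rot":[0,0,0]},{"fingers":-1,"travel":[-0.03,-0.052,0],"rot":[0,0,0]}]' 40; python3 w.py
```

```text
time: 27.68
tcp_pos: [0.5202, -0.1514, 0.1446]
eef_rot: [0.001, 0.701, 0.713, 0.001]
contact_force: [4.3, 1.4, 6.2]
width: 0.017
F [4.3 1.4 6.2] cw angle 88.3 r 0.059
plate [ 0.5444 -0.2581  0.039 ] 0.1364 0.1898
```

```bash
python3 -m pendant '[{"fingers":-1,"travel":[0.001,-0.0104,0],"rot":[0,0,0]},{"fingers":-1,"travel":[0.0036,-0.0205,0],"rot":[0,0,0]},{"fingers":-1,"travel":[0.008,-0.03,0],"rot":[0,0,0]},{"fingers":-1,"travel":[0.014,-0.0386,0],"rot":[0,0,0]},{"fingers":-1,"travel":[0.0214,-0.046,0],"rot":[0,0,0]},{"fingers":-1,"travel":[0.03,-0.052,0],"rot":[0,0,0]}]' 40; python3 w.py
```

```text
time: 28.48
tcp_pos: [0.4675, -0.123, 0.1446]
eef_rot: [0.001, 0.701, 0.713, -0.0]
contact_force: [4.7, -2.0, 5.4]
width: 0.0167
F [ 4.7 -2.   5.4] cw angle 149.1 r 0.0595
plate [ 0.5647 -0.2631  0.039 ] 0.14 0.1537
```

```bash
python3 -m pendant '[{"fingers":-1,"travel":[0.0095,-0.0044,0],"rot":[0,0,0]},{"fingers":-1,"travel":[0.0196,-0.0071,0],"rot":[0,0,0]},{"fingers":-1,"travel":[0.03,-0.008,0],"rot":[0,0,0]},{"fingers":-1,"travel":[0.0404,-0.0071,0],"rot":[0,0,0]},{"fingers":-1,"travel":[0.0505,-0.0044,0],"rot":[0,0,0]},{"fingers":-1,"travel":[0.06,0,0],"rot":[0,0,0]}]' 40; python3 w.py
```

```text
time: 29.28
tcp_pos: [0.4649, -0.0635, 0.1444]
eef_rot: [0.001, 0.701, 0.713, -0.002]
contact_force: [0.2, -4.6, 8.6]
width: 0.0169
F [ 0.2 -4.6  8.6] cw angle -151.6 r 0.0609
plate [ 0.5462 -0.27    0.039 ] 0.1402 0.1925
```

```bash
python3 -m pendant '[{"fingers":-1,"travel":[0.0086,0.006,0],"rot":[0,0,0]},{"fingers":-1,"travel":[0.016,0.0134,0],"rot":[0,0,0]},{"fingers":-1,"travel":[0.022,0.022,0],"rot":[0,0,0]}]' 40; python3 w.py
```

```text
time: 29.7
tcp_pos: [0.4854, -0.0407, 0.1443]
eef_rot: [-0.001, 0.701, 0.713, -0.002]
contact_force: [-4.4, -1.9, 10.8]
width: 0.0168
F [-4.4 -1.9 10.8] cw angle -122.5 r 0.0615
plate [ 0.5468 -0.2719  0.039 ] 0.1394 0.1937
```

```bash
python3 -m pendant '[{"fingers":-1,"travel":[0.0044,0.0095,0],"rot":[0,0,0]},{"fingers":-1,"travel":[0.0071,0.0196,0],"rot":[0,0,0]},{"fingers":-1,"travel":[0.008,0.03,0],"rot":[0,0,0]}]' 40; python3 w.py
```

```text
time: 30.12
tcp_pos: [0.515, -0.0308, 0.1444]
eef_rot: [-0.002, 0.701, 0.714, -0.002]
contact_force: [-5.0, 2.8, 13.4]
width: 0.0169
F [-5.   2.8 13.4] cw angle -93.3 r 0.0618
plate [ 0.5472 -0.2738  0.039 ] 0.1387 0.1937
```

```bash
python3 -m pendant '[{"fingers":-1,"travel":[-0.0015,0.0104,0],"rot":[0,0,0]},{"fingers":-1,"travel":[-0.0045,0.0205,0],"rot":[0,0,0]},{"fingers":-1,"travel":[-0.009,0.03,0],"rot":[0,0,0]}]' 40; python3 w.py
```

```text
time: 30.55
tcp_pos: [0.5416, -0.0349, 0.1439]
eef_rot: [-0.008, 0.7, 0.714, -0.0]
contact_force: [-16.0, 16.1, 20.2]
width: 0.017
F [-16.   16.1  20.2] cw angle -68.2 r 0.0621
plate [ 0.5514 -0.3047  0.039 ] 0.0844 0.1897
```

The force jumped to about 21 N tangential, against about 5 N while winding, so the stop is reached. I relieve it, release and check.

```bash
python3 -m pendant '[{"fingers":-1,"travel":[0.001,-0.004,0],"rot":[0,0,0]},{"fingers":-1,"travel":[0.001,-0.005,0],"rot":[0,0,0]},{"fingers":-1,"travel":[0.001,-0.005,0],"rot":[0,0,0]}]' 40; python3 w.py; python3 -m pendant '[{"fingers":-0.3,"travel":[0,0,0],"rot":[0,0,0]},{"fingers":0.1,"travel":[0,0,0],"rot":[0,0,0]},{"fingers":0.3,"travel":[0,0,0],"rot":[0,0,0]},{"fingers":0.3,"travel":[0,0,-0.03],"rot":[0,0,0]},{"fingers":0.3,"travel":[0,0,-0.08],"rot":[0,0,0]},{"fingers":0.3,"travel":[0,0,-0.13],"rot":[0,0,0]},{"fingers":0.3,"travel":[0.05,-0.1,-0.15],"rot":[0,0,0]},{"fingers":0.3,"travel":[0.1,-0.15,-0.15],"rot":[0,0,0]},{"fingers":0.3,"travel":[0.15,-0.15,-0.15],"rot":[0,0,0]},{"fingers":0.3,"travel":[0.2,-0.15,-0.15],"rot":[0,0,0]}]'; python3 -m pendant '[{"fingers":0.3,"travel":[0.06,0,0],"rot":[0,0,0]},{"fingers":0.3,"travel":[0.12,0,0],"rot":[0,0,0]},{"fingers":0.3,"travel":[0.12,0,0],"rot":[0,0,0]}]'; python3 w.py; python3 - <<'E'
from h import *
s,im=snap('top','end.png');s2,im2=snap('side','end_s.png')
a=cv2.resize(im[180:320,330:520],None,fx=2.5,fy=2.5);b=cv2.resize(im2[90:230,290:410],None,fx=2.5,fy=2.5)
cv2.imwrite('pics/end_c.png',np.hstack([a,b]))
h=cv2.cvtColor(im,cv2.COLOR_BGR2HSV); m=((h[...,2]>170)&(h[...,1]>150)&((h[...,0]<8)|(h[...,0]>172))).astype(np.uint8)
m[:210]=0;m[300:]=0;m[:,:330]=0;m[:,410:]=0
n,_,st,ce=cv2.connectedComponentsWithStats(m); print(st[1:],[ray(s,q,.159).round(4) for q in ce[1:]])
E
```

```text
time: 30.98
tcp_pos: [0.5405, -0.0347, 0.1442]
eef_rot: [-0.004, 0.7, 0.714, 0.002]
contact_force: [-2.9, 10.9, 11.2]
width: 0.0169
F [-2.9 10.9 11.2] cw angle -69.1 r 0.0618
plate [ 0.5515 -0.305   0.039 ] 0.0843 0.1899
time: 32.28
tcp_pos: [0.3915, 0.1402, 0.2939]
eef_rot: [0.0, 0.702, 0.712, 0.0]
contact_force: [1.6, 0.7, 1.0]
width: 0.0556
time: 32.65
tcp_pos: [0.3903, 0.2629, 0.2925]
eef_rot: [-0.0, 0.699, 0.715, -0.001]
contact_force: [-0.4, -1.1, -1.3]
width: 0.0555
F [-0.4 -1.1 -1.3] cw angle -109.8 r 0.3778
plate [ 0.547  -0.2751  0.039 ] 0.1406 0.1937
[[334 250   7   7  42]] [array([ 0.5366, -0.033 ,  0.159 ])]
```

View pics/end_c.png

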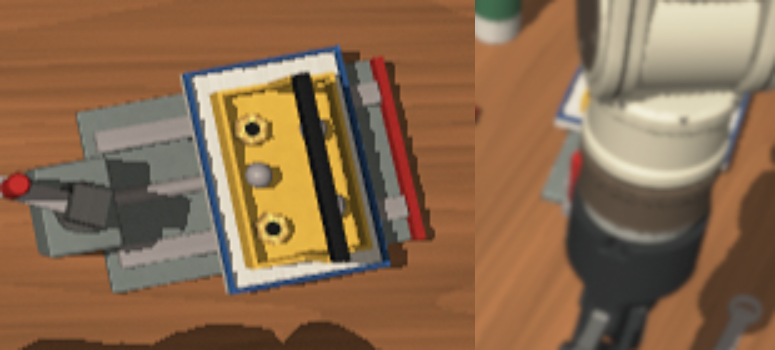

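```bash
python3 -c "
from h import *
go([.3,-.1,.29],91)"; python3 -m pendant '[{"fingers":0.3,"travel":[-0.06,-0.015,0],"rot":[0,0,0]},{"fingers":0.3,"travel":[-0.12,-0.03,0],"rot":[0,0,0]},{"fingers":0.3,"travel":[-0.18,-0.045,0],"rot":[0,0,0]},{"fingers":0.3,"travel":[-0.24,-0.06,0],"rot":[0,0,0]},{"fingers":0.3,"travel":[-0.3,-0.075,0],"rot":[0,0,0]},{"fingers":0.3,"travel":[-0.36,-0.09,0],"rot":[0,0,0]},{"fingers":0.3,"travel":[-0.42,-0.1,0],"rot":[0,0,0]},{"fingers":0.3,"travel":[-0.48,-0.12,0],"rot":[0,0,0]},{"fingers":0.3,"travel":[-0.54,-0.14,0],"rot":[0,0,0]},{"fingers":0.3,"travel":[-0.6,-0.15,0],"rot":[0,0,0]}]'; python3 -m pendant '[{"fingers":0.3,"travel":[-0.06,-0.02,0],"rot":[0,0,0]},{"fingers":0.3,"travel":[-0.1,-0.03,0],"rot":[0,0,0]},{"fingers":0.3,"travel":[-0.1,-0.03,0],"rot":[0,0,0]}]'; python3 - <<'E'
from h import *
s,im=snap('top','e2.png');s2,im2=snap('side','e2_s.png')
def red(im,roi,v):
    h=cv2.cvtColor(im,cv2.COLOR_BGR2HSV); m=((h[...,2]>v)&(h[...,1]>150)&((h[...,0]<8)|(h[...,0]>172))).astype(np.uint8)
    x0,y0,x1,y1=roi;o=np.zeros_like(m);o[y0:y1,x0:x1]=m[y0:y1,x0:x1];n,_,st,ce=cv2.connectedComponentsWithStats(o);print(st[1:],ce[1:].round(1))
    return ce[1+np.argmax(st[1:,4])]
a=red(im,(325,240,410,300),170)
for z in(.150,.155,.159,.165): p=ray(s,a,z); print(z,p.round(4),"side px",proj(s2,p).round(1))
b=red(im2,(300,110,400,200),120)
A=cv2.resize(im[215:305,325:415],None,fx=4,fy=4,interpolation=2);B=cv2.resize(im2[100:210,290:400],(360,360),interpolation=2)
cv2.imwrite('pics/e2_c.png',np.hstack([A,B]))
E
```

```text
travel [-0.3573 -0.0969  0.0036] rotz -0.01 ang 90.99 tcp [0.3907 0.259  0.293 ] q [ 0.59  0.16  0.02  1.43 -0.    0.57]
time: 34.05
tcp_pos: [0.2484, -0.345, 0.294]
eef_rot: [0.0, 0.703, 0.712, -0.0]
contact_force: [1.5, 0.5, 1.1]
width: 0.0556
time: 34.42
tcp_pos: [0.2203, -0.4458, 0.2926]
eef_rot: [-0.001, 0.703, 0.711, -0.0]
contact_force: [-0.2, 1.0, -0.3]
width: 0.0555
[[334 250   7   7  39]] [[337.  253.3]]
0.15 [ 0.5367 -0.0342  0.15  ] side px [[331.8 154.3]]
0.155 [ 0.5366 -0.0336  0.155 ] side px [[331.9 152.9]]
0.159 [ 0.5365 -0.0331  0.159 ] side px [[332.1 151.8]]
0.165 [ 0.5363 -0.0324  0.165 ] side px [[332.2 150.1]]
[[360 110   2   1   2]
 [364 111   1   1   1]
 [368 112   1   1   1]
 [372 113   1   1   1]
 [376 114   1   1   1]
 [380 115   1   1   1]
 [395 115   3   5  11]
 [328 151   7  21 112]] [[360.5 110. ]
 [364.  111. ]
 [368.  112. ]
 [372.  113. ]
 [376.  114. ]
 [380.  115. ]
 [395.7 117.3]
 [331.1 160.6]]
```

View pics/e2_c.png

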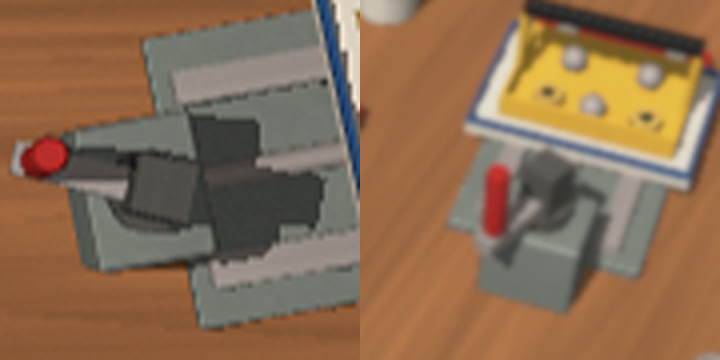

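The crank is seated (knob at (337,253), height matches) and the plate's middle is 185 mm from the shaft. The tray still holds all its pieces and the arm is clear. Handing in.

```bash
python3 -c "
from h import *
print(env.read_state()['contact_force'],env.finish_job())"
```

```text
the job is handed in; nothing more can be done
[-0.06887189  0.39380628 -0.52357917] None
```

I handed the job in at about 34.5 s of the 72 s allowed; no verdict is reported. The tray is on the slide table, the crank is on the shaft, and the table is wound against its stop.

- **Tray:** I carried it level by its bar, set it down under force control and let go. The last pictures show it flat inside the raised edge with all three balls and both nuts in it.
- **Crank:** I used the one nearest the base, fitted it over the shaft and wound it by the knob. The knob height agrees in both views to about 4 mm (about 155 mm against 159 mm nominal), and its tilt looks small. The last fix put the knob 62 mm from my estimate of the shaft axis, against 60 mm nominal. It also lay about 4 mm from where I released it. I put both down to play in the socket and measuring error.
- **Winding:** The carriage moved about 43 mm. Then the tangential force jumped from about 5 N to about 21 N, which I took as the end stop. I did not push a second time to confirm it. No home position is given to compare with; the plate ended about 60 mm to the red-end-plate side of the unit's origin.
- **Bystanders:** The arm did not go near the cap or the screwdriver. I did not measure their positions again at the end.

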